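Nip up a test block in the straining stage of a microscope bench

ROBOT

A 7-joint arm with a two-finger parallel gripper is mounted at the origin on the work surface. World frame = base frame: x ahead of the robot, y to its left, z up, the work surface at z = 0. Lengths are in m, angles in rad, forces in N, time in s.
With the tool pointing down it reaches from about 0.425 to 0.95 m from the base axis. Payload 4.7 kg.
Tool frame: the origin (TCP) lies midway between the tips of the shut fingers; the grasp point (between the pads) lies 19 mm behind it; z points along the fingers, y is the direction in which the jaws open and shut (so a half turn about z gives the same grasp; the last joint's range is limited). The gripper opens to 87 mm and grips with 3 to 60 N. Pads are 19 mm wide; open, the fingers measure 117 mm over their backs; the gripper's body (75 mm by 190 mm) begins 51 mm behind the grasp point.
Start: joints at [1.228, 0.469, -0.049, 1.532, 0.024, 1.141, -0.082], TCP at [0.208, -0.642, 0.223] pointing down, gripper open.
Joint ranges: [-2.59, 2.59], [-0.33, 1.99], [-1.39, 1.29], [0.1, 2.45], [-1.04, 4.18], [0.21, 1.99], [-2.66, 2.66]. Speed limits (rad/s): [2.57, 2.57, 3.14, 3.14, 3.14, 3.14, 3.14].

INTERFACE

Orientations are given as a unit quaternion [x, y, z, w].
In Python, from rig import bot gives the robot as it stands.
- The arm moves only by the shell command python3 -m crank 'ROWS' [FORCE]. ROWS is JSON, a list of rows, each an object of numbers: "x", "y", "z": the shift along the world's x, y, z in mm; "twist": the turn about the world's z in rad; "jaw": the finger opening in mm, from 0 to 87. In form: [{"x": .., "y": .., "z": .., "twist": .., "jaw": ..}, ...]. A call has 1 to 8 rows; each row shifts and turns the commanded pose from where the row before left it; what a row does not reach is not made up. A row lasts 1/12 s, in which the tool goes at most 41.7 mm and 7.16 degrees, less where a joint would pass 70% of its speed; a pose out of reach is approached as far as the arm can. A call is refused whole if a number of a shift passes 41.7 or a number of a turn 0.125, either way. A call with a gripper value outside its range is refused whole. The fingers move at their own pace and stop on an object; FORCE is the grip in N (left out, the last holds). Time passes only in rows, so rows that do not move let the fingers close. It gives the time, the measured TCP pose, the force and the opening at its end, in the units of the state.
- bot.state(): the state, without advancing time (a new reading comes with each control period).
- bot.camera(name): name is "scene" or "top"; returns a dict with "frame" (480x640x3 uint8, red, green, blue), "z_map" (480x640 float32, m along the optical axis (not along the pixel's ray), 0 where there is no reading), "mtx" (3x3 intrinsics, pixels), "k1" (the pictures are not rectified: a ray, as slopes to the right and down, at radius r is drawn at 1 + k1 r^2 times it, then the intrinsics apply), "R" (3x3) and "t" (3): a world point X has camera coordinates R X + t. Camera axes: x right, y down, z forward; pixel columns grow to the right and rows downward; lengths in m; the calibration is good to about 2 mm. A picture is of the moment at which its call begins.
- bot.close_job(): hands the job in, once; it reports no verdict.
Trained networks look in a picture, given as the dict that the camera call returned (one of the last four; its "shot" number tells which), for a name from the list of things; names that differ only in an ending like _2 or _b are one class to them, and where a whole thing is asked for, a point or a joint stands for the part that bears it (a point fixed in the world has none). Each returns a list of dicts, best first, with "p" (0 to 1); they miss things now and then, are a little off and sometimes report something else, mostly with a low value. They report only what shows in the picture. A call takes as long as a camera call.
- bot.trace(thing, picture): "mask" (480x640 bool, what is visible of it) and "extent" ([centre column, centre row, width, height] in pixels, round what is visible of it).
The state is a dict: "t": time; "joint_positions": joint angles; "dq": joint speeds; "joint_torque": joint torques, N m; "tcp_pos": TCP position; "tool_rot": TCP orientation; "contact_force": force on the tool from outside, world axes, zero at the start; "torque": the same for the moment, N m; "grip_width": finger opening in m.
Only numpy, scipy, OpenCV 4.12 (cv2) and the standard library are available. Lean on these libraries where they do the work, as an engineer would, in place of code of your own. Each camera call takes 0.05 s, during which the arm holds its last target. There are 200 camera calls.

TASK

Mount the steel test block for loading under the microscope: take it from the tray, stand it on the bed of the straining stage between the two anvils with its long side running from anvil to anvil, and let go. Then push the spokes of the turnbuckle sleeve round, tops going over towards the bed, so that both crossheads draw in together until you feel both anvils bear on the block, and nip it up snugly: about 11 N square on a spoke's ball is right, more than 13 N overloads the block. Leave the other things on the bench where they are.

Things in the scene. Friction and masses are not known exactly. Their poses are not given: they have to be found in the camera images.
- stage: the straining stage, a fixture fixed to the table: dark base plate (x -170 to +80, y -135 to +135 mm, 12 mm thick), two low end brackets (48 mm high), two guide rods along y (tops at 40 mm, at x = -68 and +45 mm), a bed, two sliding crossheads and the turnbuckle that joins them. Origin: on the table under the bed's centre; z up, y along turnbuckle and anvils, x from turnbuckle to bed, away from the robot.
- bed (a point): centre of the bed's top, 55 mm above the table (axes as the stage's). The bed is a dark steel pedestal, 30 mm (x) by 50 mm (y), on which the block is to stand. Beside it in x there is room for fingers down to the bed's top; in y the anvils stand close: at least 3 mm is free on either side of a block standing in the middle.
- sleeve: the turnbuckle's body, a steel sleeve 60 mm long between two threaded rods fixed in the crossheads. Origin: on its axis at mid length, at the 37 mm hub with its four spokes, which point along its own +x, -x, +z, -z. Axis along the stage's y, at stage x = -115 mm, 66 mm above the table. Turning positively about y (spoke tops towards the bed) draws both crossheads in, 12 mm each per turn.
- ball (a point): centre of the black ball (12 mm across) on the end of one of the four equal spokes (8 mm thick, 90 degrees apart), 43 mm from the sleeve's axis. Turning the sleeve free takes 0.28 N m, 6.5 N square on a ball. With both anvils bearing it climbs 0.55 N m per rad: 0.38 N m (9 N) holds the block with 25 N, 0.45 N m (10.5 N) 45 N, 0.56 N m (13 N) 75 N.
- axis (a point): fixed point of the stage on the turnbuckle's axis, at the middle of the sleeve, 66 mm above the table. From the start the sleeve needs 2 to 4.5 rad in all; its friction keeps it where it is left, so a push reads lower once the sleeve stands still. The spokes' balls reach 115 mm above the table at the top of their path and 17 mm at the bottom. The threaded rods beside the sleeve are 18 mm thick.
- jaw_left: the crosshead on the stage's +y side with its threaded rod and anvil: a light-metal bar 150 mm long in x, 24 mm thick, 86 mm high at its ends, 64 mm between. Origin: on the table under its mid-thickness, at stage x = 0. Its anvil (steel face 28 mm wide, 59 to 83 mm above the table) is on an adjusting screw: its face is 31 to 37 mm inward of the origin, as the last user left it.
- jaw_right: the crosshead on the stage's -y side, the mirror image of the left one. Origin: on the table under its mid-thickness, at stage x = 0. The face of its anvil is 37 mm inward of the origin and backed by disc springs of 45 N/mm: it gives way towards its crosshead as it is loaded.
- block: the test block, plain steel, 25 mm (its x) by 40 mm (its y) by 30 mm high, about 0.24 kg, loose in the tray on its 25 x 40 mm face. Origin: centre of its underside. The anvils are to grip it over its 40 mm length, with between 25 and 75 N; on the bed they may push it a few mm along y as they close.
- tray: white plastic tray fixed to the table, 190 x 200 mm, floor 4 mm above the table, rim 12 mm high and 4 mm thick. Origin: on the table under its centre. It holds the block and two round specimen mounts.
- mount_a: round black specimen mount in the tray, 30 mm across, 18 mm high. Origin: centre of its underside. Leave it.
- mount_b: round grey specimen mount in the tray, 40 mm across, 14 mm high. Origin: centre of its underside. Leave it.
- screwdriver: screwdriver 150 mm long lying on the table beyond the stage. Leave it.
- suspension: small bottle, 44 mm across, 100 mm high, standing on the table to the robot's left. Leave it.
- slide_press: black slide 50 x 75 mm with a specimen on a lump of putty, 20 mm high, beside the stage's left end. Leave it.
- eyepiece: black eyepiece 56 mm high standing on the table to the robot's right. Leave it.
- dish: white dish 70 mm across, 18 mm high, on the table, far from the robot and near the middle. Leave it.

How it is judged:
On the way, in this order (a step that is already met when the one before it is completed fails the run):
1. the block stands on the bed between the anvils, long side from anvil to anvil, and is let go (z of block in the frame of bed between -0.004 and 0.004 m and x of block in the frame of bed between -0.008 and 0.008 m and y of block in the frame of bed between -0.012 and 0.012 m and angle between block's own z axis and vertical below 0.08 rad and contact force between the fingers and block below 0.5 N and angle between the y axis of block and the y axis of stage, either way round below 0.2 rad), for 0.2 s.
2. both crossheads have drawn in and both anvils bear on the block with over 25 N (contact force between each of jaw_left, jaw_right and block above 25 N), for 0.2 s.
At the end, for the whole second after the job is handed in: the block stands on the bed (underside within 4 mm of its top, centre within 8 mm of the bed's centre in x and 12 mm in y), upright and square to the stage within 0.08 rad, let go, and gripped by both anvils with 25 to 75 N each, the sleeve at rest (all of step 2 and z of block in the frame of bed between -0.004 and 0.004 m and x of block in the frame of bed between -0.008 and 0.008 m and y of block in the frame of bed between -0.012 and 0.012 m and angle between block's own z axis and vertical below 0.08 rad and angle between the y axis of block and the y axis of stage, either way round below 0.08 rad and contact force between the fingers and block below 0.5 N and contact force between each of jaw_left, jaw_right and block below 75 N and angular speed of sleeve below 0.05 rad/s); the robot touches nothing.
It fails at once if the block was overloaded: an anvil pressed on it with over 75 N (contact force between any of jaw_left, jaw_right and block above 75 N).
It fails at once if a bystander was moved by over 30 mm (distance of any of mount_a, mount_b, screwdriver, suspension, slide_press, eyepiece, dish from where it was at the start of the episode above 0.03 m).
It also fails if it takes over 72 s, if anything falls off the work surface, if the arm or the gripper's body presses on something with over 40 N, if the wrist force passes 120 N, or if a joint passes its speed limit or range.

## Working session

There is one attempt and no reset: what is moved stays moved. The work goes in short steps, Python scripts to look and compute and a shell command to move; the robot and the scene stay as the last step left them, time stands still between calls to the robot, and variables do not carry over. Pictures are saved under pics/ and viewed, about 8 in all and at most 12, crops included, and the job is handed in when it is done.

```bash
mkdir -p pics; ls; cat > h.py <<'E'
from rig import bot
import numpy as np, cv2
def world(c, mask=None):
    v,u=np.nonzero(mask & (c["z_map"]>0)) if mask is not None else np.nonzero(c["z_map"]>0)
    z=c["z_map"][v,u]; K=np.array(c["mtx"])
    d=np.array([-0.0]);k=float(c["k1"])
    xd=(u-K[0,2])/K[0,0]; yd=(v-K[1,2])/K[1,1]
    x,y=xd.copy(),yd.copy()
    for _ in range(8):
        s=1+k*(x*x+y*y); x=xd/s; y=yd/s
    P=np.stack([x*z,y*z,z],1)
    return (P-np.array(c["t"]))@np.array(c["R"]), u, v
def proj(c,X):
    p=np.array(c["R"])@np.asarray(X)+np.array(c["t"]); a=p[:2]/p[2]; a=a*(1+c["k1"]*(a@a)); K=np.array(c["mtx"])
    return K[0,0]*a[0]+K[0,2],K[1,1]*a[1]+K[1,2]
def save(n,im): cv2.imwrite("pics/"+n,im[...,::-1])
E
python3 - <<'E'
from h import *
print(bot.state())
for n in("top","scene"):
    c=bot.camera(n); save(n+"0.png",c["frame"]); print(n,c["k1"],(-np.array(c["R"]).T@c["t"]).round(3))
    for th in["stage","block","tray","sleeve","jaw_left","jaw_right","ball","bed"]:
        for r in bot.trace(th,c)[:5 if th=="ball" else 1]:
            P,u,v=world(c,r["mask"])
            if len(P): print(n,th,round(r["p"],2),np.round(r["extent"]),"med",np.median(P,0).round(3),"lo",np.percentile(P,3,axis=0).round(3),"hi",np.percentile(P,97,axis=0).round(3))
E
```

```text
pics
{'t': 0.0, 'joint_positions': array([ 1.2281101 ,  0.4694394 , -0.04861112,  1.53367536,  0.02410046,
        1.14099153, -0.08229704]), 'dq': array([-0.00033648, -0.00010431,  0.0003518 ,  0.00129967,  0.00100253,
        0.00138703, -0.00284634]), 'joint_torque': array([ 1.25146644e-04, -5.07968044e+01, -8.01966107e-02, -2.36152589e+01,
       -6.12381916e-02,  3.79899004e-02,  1.64342041e-04]), 'tcp_pos': array([ 0.20818394, -0.64147253,  0.22150872]), 'tool_rot': array([ 9.87713229e-01,  1.56274269e-01, -1.81772527e-04, -9.46674362e-04]), 'contact_force': array([-0.33044344,  0.0751013 ,  0.17044583]), 'torque': array([-0.00896692, -0.00139905,  0.0395759 ]), 'grip_width': 0.08703101583257412}
top 0.05099172619969756 [0.31  0.005 1.494]
top stage 0.66 [406. 269. 110.  98.] med [ 0.56  -0.219  0.017] lo [ 0.449 -0.345  0.008] hi [ 0.682 -0.094  0.087]
top block 0.66 [250. 264.  17.  18.] med [0.584 0.185 0.035] lo [0.57  0.164 0.008] hi [0.6   0.206 0.041]
top tray 0.85 [244. 255.  81.  70.] med [0.613 0.209 0.005] lo [ 0.522  0.109 -0.001] hi [0.702 0.299 0.014]
top sleeve 0
[... 618 characters left out ...]
 tray 0.58 [384. 233.  90.  63.] med [0.62  0.205 0.004] lo [ 0.521  0.106 -0.002] hi [0.709 0.301 0.014]
scene sleeve 0.79 [244. 259.  24.  19.] med [ 0.51  -0.215  0.076] lo [ 0.463 -0.242  0.03 ] hi [ 0.531 -0.187  0.106]
scene jaw_left 0.83 [275. 267.  36.  53.] med [ 0.591 -0.165  0.068] lo [ 0.498 -0.199  0.021] hi [ 0.639 -0.139  0.088]
scene jaw_right 0.61 [238. 284.  39.  54.] med [ 0.568 -0.285  0.065] lo [ 0.484 -0.299  0.023] hi [ 0.626 -0.249  0.088]
scene ball 0.54 [243. 259.  27.  31.] med [ 0.509 -0.214  0.074] lo [ 0.402 -0.242 -0.001] hi [ 0.539 -0.165  0.107]
scene bed 0.82 [261. 292. 132. 104.] med [ 0.609 -0.234  0.026] lo [ 0.466 -0.358  0.006] hi [ 0.693 -0.099  0.085]
```

```bash
python3 - <<'E'
from h import *
c=bot.camera("top"); f=c["frame"]
a=cv2.resize(f[205:335,195:475],None,fx=2.8,fy=2.8,interpolation=cv2.INTER_CUBIC)
s=bot.camera("scene")["frame"]
b=cv2.resize(s[205:355,170:440],None,fx=2.6,fy=1.5 and 2.6,interpolation=cv2.INTER_CUBIC)
save("a1.png",a); save("b1.png",b)
# height maps
P,u,v=world(c)
def rect(name,sel):
    q=(P[sel][:,:2]*1000).astype(np.float32); r=cv2.minAreaRect(q); print(name,len(q),P[sel].mean(0).round(4),r)
m=bot.trace("block",c)
M=[r["mask"] for r in m][0]; inb=cv2.dilate(M.astype(np.uint8),np.ones((5,5)))[v,u]>0
rect("block top",inb&(P[:,2]>.028))
st=(P[:,0]>.40)&(P[:,0]<.75)&(P[:,1]>-.42)&(P[:,1]<-.04)
rect("stage base",st&(P[:,2]>.007)&(P[:,2]<.1)&(P[:,0]<.73))
rect("jaws hi",st&(P[:,2]>.078)&(P[:,0]>.55))
rect("jaws L",st&(P[:,2]>.055)&(P[:,0]>.54)&(P[:,1]>-.2))
rect("jaws R",st&(P[:,2]>.055)&(P[:,0]>.54)&(P[:,1]<-.24))
rect("bed",st&(abs(P[:,2]-.055)<.006)&(P[:,0]>.57)&(abs(P[:,1]+.22)<.025))
E
```

```text
block top 156 [0.5842 0.1856 0.0351] ((584.719482421875, 185.8395538330078), (42.70607376098633, 25.27325439453125), 69.10676574707031)
stage base 9663 [ 0.5622 -0.2189  0.0321] ((565.25439453125, -229.98876953125), (328.98016357421875, 379.56829833984375), 0.14953282475471497)
jaws hi 436 [ 0.6121 -0.2156  0.0852] ((612.4758911132812, -216.42210388183594), (167.24301147460938, 34.096500396728516), 84.04619598388672)
jaws L 539 [ 0.5968 -0.1623  0.0746] ((609.8172607421875, -148.11822509765625), (103.67259216308594, 144.7091827392578), 84.48180389404297)
jaws R 480 [ 0.5893 -0.2776  0.0733] ((586.7401733398438, -308.62640380859375), (106.83969116210938, 122.28617858886719), 16.292856216430664)
bed 175 [ 0.6107 -0.224   0.0555] ((611.5161743164062, -223.7619171142578), (44.083255767822266, 30.906963348388672), 85.12895965576172)
```

View pics/a1.png

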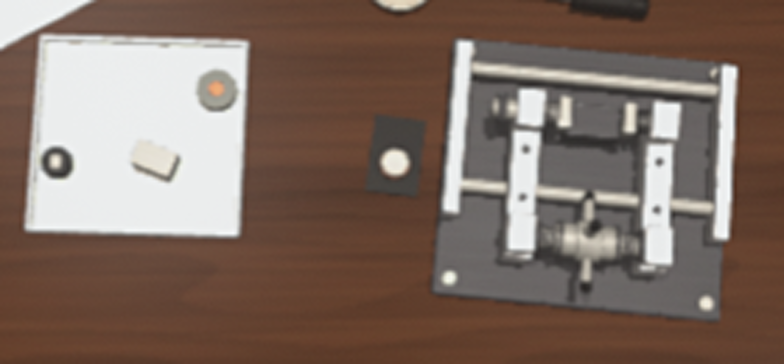

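View pics/b1.png

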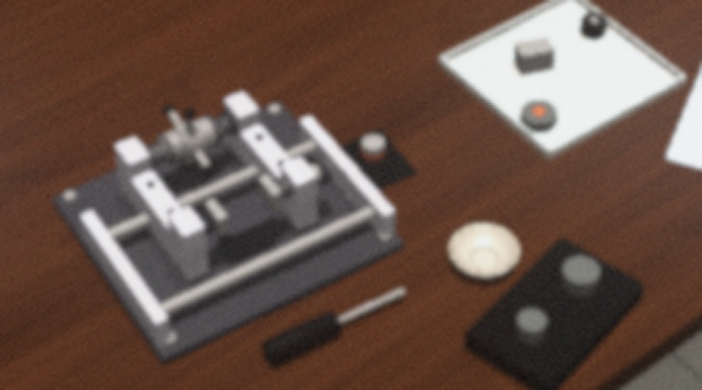

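Top view: block at crop (155,160), black mount (57,162) and grey mount (216,90) are clear of it. The stage is rotated slightly clockwise, the bed is at about (598,120), and the sleeve is at (588,240) with spokes near-vertical and near-horizontal. Next I fit the stage pose.

```bash
cat > fit.py <<'E'
from h import *
from scipy.optimize import least_squares
def rng(c):
    P,u,v=world(c); return P
E
python3 - <<'E'
from h import *
from scipy.optimize import least_squares, minimize
c=bot.camera("top"); P,u,v=world(c)
st=(P[:,0]>.40)&(P[:,0]<.73)&(P[:,1]>-.40)&(P[:,1]<-.04)
# brackets: z ~ 48, crosshead tops 64/86
Q=P[st]
# stage model as height map (static parts): score pixel consistency
def H(q):
    x,y=q[:,0],q[:,1]; h=np.zeros(len(q)); 
    h[(x>-.17)&(x<.08)&(abs(y)<.135)]=.012
    h[((abs(x+.068)<.005)|(abs(x-.045)<.005))&(abs(y)<.135)]=.04
    h[(abs(x)<.015)&(abs(y)<.025)]=.055
    return h
def loc(p,q=Q):
    d=q[:,:2]-p[:2]; C,S=np.cos(p[2]),np.sin(p[2]); return np.c_[d[:,0]*C+d[:,1]*S,-d[:,0]*S+d[:,1]*C]
def cost(p):
    return np.minimum(abs(H(loc(p))-Q[:,2]),.012).mean()
best=min(((cost((x,y,a)),x,y,a) for x in np.arange(.595,.630,.003) for y in np.arange(-.235,-.2,.003) for a in np.arange(-.13,-.03,.01)))
r=minimize(cost,best[1:],method="Nelder-Mead",options=dict(initial_simplex=np.array(best[1:])+np.array([[0,0,0],[.003,0,0],[0,.003,0],[0,0,.015]]))) 
print(best,r.x,r.fun)
p=r.x; L=loc(p)
m=(abs(Q[:,2]-.055)<.005)&(abs(L[:,0])<.025)&(abs(L[:,1])<.022); print("bed x ext",np.percentile(L[m],[2,50,98],axis=0).round(4))
for s in(1,-1):
    m=(Q[:,2]>.078)&(abs(L[:,0]-.01)<.08)&(L[:,1]*s>.03)&(L[:,0]>-.0); print("jaw",s,np.percentile(L[m],[2,25,50,75,98],axis=0).round(4).tolist())
m=(Q[:,2]>.045)&(abs(L[:,1])<.02)&(L[:,0]<-.06)
for a in np.c_[L[m],Q[m][:,2]][::4].round(3): print(a,end=' ')
np.save("stage.npy",p)
E
```

```text
(np.float64(0.004793779933091568), np.float64(0.613), np.float64(-0.22599999999999998), np.float64(-0.10000000000000002)) [ 0.612253   -0.22679174 -0.1018105 ] 0.004772742573561929
bed x ext [[-0.016  -0.021 ]
 [-0.0017  0.0012]
 [ 0.0136  0.0208]]
jaw 1 [[0.0002, 0.0306], [0.003, 0.051], [0.0062, 0.0611], [0.0101, 0.0717], [0.0154, 0.092]]
jaw -1 [[0.0002, -0.0714], [0.0032, -0.0646], [0.0068, -0.0572], [0.0113, -0.0501], [0.0156, -0.0318]]
[-0.065  0.018  0.045] [-0.071  0.015  0.05 ] [-0.072  0.002  0.065] [-0.075  0.006  0.061] [-0.074 -0.004  0.063] [-0.077 -0.004  0.062] [-0.083  0.004  0.064] [-0.086  0.002  0.069] [-0.088 -0.001  0.067] [-0.093  0.003  0.065] [-0.095  0.     0.062] [-0.099  0.011  0.067] [-0.099  0.002  0.073] [-0.106 -0.002  0.118] [-0.104  0.01   0.081] [-0.108  0.004  0.112] [-0.108  0.018  0.083] [-0.106  0.008  0.082] [-0.11   0.001  0.109] [-0.103 -0.014  0.075] [-0.11   0.018  0.083] [-0.11   0.008  0.088] [-0.113  0.002  0.112] [-0.107 -0.013  0.082] [-0.112  0.017  0.08 ] [-0.112  0.008  0.084] [-0.113 -0.     0.101] [-0.109 -0.013  0.079] [-0.116  0
[... 324 characters left out ...]
01  0.08 ] [-0.12  -0.011  0.081] [-0.124  0.018  0.075] [-0.125  0.01   0.086] [-0.124 -0.001  0.083] [-0.122 -0.011  0.081] [-0.126  0.018  0.072] [-0.127  0.009  0.086] [-0.126 -0.001  0.082] [-0.124 -0.012  0.076] [-0.129  0.017  0.072] [-0.128  0.008  0.075] [-0.129 -0.001  0.086] [-0.127 -0.012  0.079] [-0.131  0.012  0.07 ] [-0.132  0.004  0.085] [-0.13  -0.007  0.078] [-0.128 -0.018  0.071] [-0.132  0.006  0.067] [-0.133 -0.002  0.076] [-0.13  -0.018  0.07 ] [-0.134 -0.006  0.069] [-0.138 -0.     0.074] [-0.144  0.005  0.078] [-0.145  0.002  0.074] [-0.148 -0.001  0.077] [-0.155  0.006  0.087] [-0.156  0.004  0.078] [-0.159  0.007  0.08 ] [-0.158 -0.003  0.079] [-0.161 -0.001  0.082]
```

```bash
python3 -m crank '[{"x":15,"y":30,"z":0,"twist":0.1},{"x":15,"y":34,"twist":0.1},{"x":15,"y":34,"twist":0.1},{"x":15,"y":34,"twist":0.1},{"x":15,"y":34,"twist":0.1},{"x":15,"y":34,"twist":0.1},{"x":15,"y":34,"twist":0.1},{"x":15,"y":34,"twist":0.1}]'
python3 -m crank '[{"x":15,"y":34,"twist":0.09},{"x":15,"y":34},{"x":15,"y":34},{"x":15,"y":34},{"x":15,"y":34},{"x":15,"y":34},{"x":15,"y":34},{"x":15,"y":34}]'
python3 -m crank '[{"x":15,"y":34},{"x":15,"y":34},{"x":15,"y":34},{"x":15,"y":34},{"x":15,"y":34},{"x":15,"y":34},{"x":15,"y":34},{"x":15,"y":30}]'
```

```text
$[0]: bad value
$[0]: bad value
$[0]: bad value
```

```bash

python3 -m crank '[{"x":15,"y":30,"z":0,"twist":0.1,"jaw":87},{"x":15,"y":34,"z":0,"twist":0.1,"jaw":87},{"x":15,"y":34,"z":0,"twist":0.1,"jaw":87},{"x":15,"y":34,"z":0,"twist":0.1,"jaw":87},{"x":15,"y":34,"z":0,"twist":0.1,"jaw":87},{"x":15,"y":34,"z":0,"twist":0.1,"jaw":87},{"x":15,"y":34,"z":0,"twist":0.1,"jaw":87},{"x":15,"y":34,"z":0,"twist":0.1,"jaw":87}]'
```

```text
t: 1.77
tcp_pos: [0.3289, -0.3724, 0.2229]
tool_rot: [0.848, 0.531, -0.0, 0.0]
contact_force: [0.9, -0.8, -0.5]
grip_width: 0.0874
```

```bash

python3 -m crank '[{"x":15,"y":34,"z":0,"twist":0.09,"jaw":87},{"x":15,"y":34,"z":0,"twist":0,"jaw":87},{"x":15,"y":34,"z":0,"twist":0,"jaw":87},{"x":15,"y":34,"z":0,"twist":0,"jaw":87},{"x":15,"y":34,"z":0,"twist":0,"jaw":60},{"x":15,"y":34,"z":0,"twist":0,"jaw":60},{"x":15,"y":34,"z":0,"twist":0,"jaw":60},{"x":15,"y":34,"z":0,"twist":0,"jaw":60}]'
python3 -m crank '[{"x":15,"y":34,"z":0,"twist":0,"jaw":60},{"x":15,"y":34,"z":0,"twist":0,"jaw":60},{"x":15,"y":34,"z":0,"twist":0,"jaw":60},{"x":15,"y":34,"z":0,"twist":0,"jaw":60},{"x":15,"y":34,"z":-20,"twist":0,"jaw":60},{"x":15,"y":34,"z":-20,"twist":0,"jaw":60},{"x":15,"y":34,"z":-20,"twist":0,"jaw":60},{"x":15,"y":34,"z":-20,"twist":0,"jaw":60}]'
python3 - <<'E'
from h import *
s=bot.state(); print(s["tcp_pos"],s["tool_rot"])
for n in("scene","top"):
    c=bot.camera(n)
    for r in bot.trace("block",c)[:1]:
        P,u,v=world(c,cv2.dilate(r["mask"].astype(np.uint8),np.ones((3,3)))>0); P=P[(P[:,2]>.028)&(P[:,2]<.042)]
        print(n,r["p"],len(P),P.mean(0),cv2.minAreaRect((P[:,:2]*1000).astype(np.float32)))
E
```

```text
t: 2.43
tcp_pos: [0.4488, -0.1004, 0.223]
tool_rot: [0.824, 0.566, 0.0, 0.001]
contact_force: [0.9, -1.3, 0.9]
grip_width: 0.0679
t: 3.1
tcp_pos: [0.5684, 0.1696, 0.1427]
tool_rot: [0.824, 0.566, 0.0, 0.0]
contact_force: [0.2, -0.7, 1.1]
grip_width: 0.0598
[0.56839902 0.16963838 0.14273279] [8.24416798e-01 5.65983059e-01 1.85884787e-04 2.93639959e-04]
scene 0.64 99 [0.58927402 0.18457338 0.03367505] ((589.3011474609375, 186.1626739501953), (41.5357551574707, 36.50517272949219), 66.7366714477539)
```

```bash

python3 -m crank '[{"x":9,"y":8,"z":-30,"twist":0,"jaw":60},{"x":8,"y":8,"z":-30,"twist":0,"jaw":60},{"x":0,"y":0,"z":-25,"twist":0,"jaw":60},{"x":0,"y":0,"z":-25,"twist":0,"jaw":60},{"x":0,"y":0,"z":-15,"twist":0,"jaw":60},{"x":0,"y":0,"z":-8,"twist":0,"jaw":60},{"x":0,"y":0,"z":0,"twist":0,"jaw":60},{"x":0,"y":0,"z":0,"twist":0,"jaw":20}]' 25
python3 -m crank '[{"x":0,"y":0,"z":0,"twist":0,"jaw":10},{"x":0,"y":0,"z":0,"twist":0,"jaw":10},{"x":0,"y":0,"z":0,"twist":0,"jaw":10},{"x":0,"y":0,"z":0,"twist":0,"jaw":10},{"x":0,"y":0,"z":0,"twist":0,"jaw":10},{"x":0,"y":0,"z":0,"twist":0,"jaw":10},{"x":0,"y":0,"z":0,"twist":0,"jaw":10},{"x":0,"y":0,"z":0,"twist":0,"jaw":10}]' 25
python3 - <<'E'
from h import *
for n in("top","scene"):
    f=bot.camera(n)["frame"]; 
    c=f[215:315,190:310] if n=="top" else f[150:290,300:470]
    save("g_"+n+".png",cv2.resize(c,(400,350)))
a=cv2.imread("pics/g_top.png");b=cv2.imread("pics/g_scene.png");cv2.imwrite("pics/g.png",np.hstack([a,b]))
E
```

```text
t: 3.97
tcp_pos: [0.5855, 0.1833, 0.0117]
tool_rot: [0.825, 0.566, 0.001, 0.0]
contact_force: [0.2, 1.1, 1.1]
grip_width: 0.0574
t: 4.63
tcp_pos: [0.5848, 0.1843, 0.011]
tool_rot: [0.824, 0.566, 0.0, 0.0]
contact_force: [-1.6, -0.3, 3.9]
grip_width: 0.0247
```

View pics/g.png

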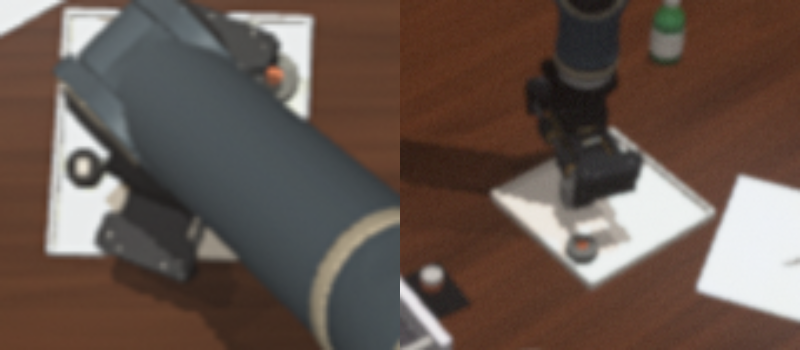

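```bash

python3 -m crank '[{"x":0,"y":0,"z":20,"twist":0,"jaw":10},{"x":0,"y":0,"z":40,"twist":0,"jaw":10},{"x":0,"y":-10,"z":40,"twist":0,"jaw":10},{"x":2,"y":-33,"z":20,"twist":0.03,"jaw":10},{"x":2,"y":-33,"z":10,"twist":0.03,"jaw":10},{"x":2,"y":-33,"z":0,"twist":0.03,"jaw":10},{"x":2,"y":-33,"z":0,"twist":0.03,"jaw":10},{"x":2,"y":-33,"z":0,"twist":0.03,"jaw":10}]' 25
python3 -m crank '[{"x":2,"y":-33,"z":0,"twist":0.03,"jaw":10},{"x":2,"y":-33,"z":0,"twist":0.03,"jaw":10},{"x":2,"y":-33,"z":0,"twist":0.03,"jaw":10},{"x":2,"y":-33,"z":0,"twist":0.031,"jaw":10},{"x":2,"y":-33,"z":0,"twist":0,"jaw":10},{"x":2,"y":-33,"z":0,"twist":0,"jaw":10},{"x":2,"y":-28,"z":0,"twist":0,"jaw":10},{"x":2,"y":-10,"z":0,"twist":0,"jaw":10}]' 25
python3 -m crank '[{"x":0,"y":0,"z":0,"twist":0,"jaw":10},{"x":0,"y":0,"z":0,"twist":0,"jaw":10}]' 25
python3 - <<'E'
from h import *
s=bot.state(); print(s["tcp_pos"],s["tool_rot"],s["grip_width"])
c=bot.camera("scene"); f=c["frame"]; save("h.png",cv2.resize(f[190:350,180:340],(640,640),interpolation=cv2.INTER_CUBIC))
p=np.load("stage.npy")
for r in bot.trace("block",c)[:1]:
    P,u,v=world(c,r["mask"]); d=P[:,:2]-p[:2];C,S=np.cos(p[2]),np.sin(p[2]); L=np.c_[d[:,0]*C+d[:,1]*S,-d[:,0]*S+d[:,1]*C,P[:,2]]
    print(r["p"],r["extent"],np.percentile(L,[3,50,97],axis=0).round(4))
P,u,v=world(c);d=P[:,:2]-p[:2]; L=np.c_[d[:,0]*C+d[:,1]*S,-d[:,0]*S+d[:,1]*C,P[:,2]]
for s in(1,-1):
    m=(P[:,2]>.066)&(P[:,2]<.08)&(abs(L[:,0]-.009)<.008)&(L[:,1]*s>.015)&(L[:,1]*s<.07); print(s,np.sort(L[m][:,1]*s)[:14].round(4))
E
```

```text
t: 5.4
tcp_pos: [0.5939, 0.0075, 0.1401]
tool_rot: [0.779, 0.627, -0.0, -0.0]
contact_force: [0.6, 0.5, -1.8]
grip_width: 0.0247
t: 6.07
tcp_pos: [0.609, -0.2337, 0.1389]
tool_rot: [0.743, 0.67, -0.002, 0.0]
contact_force: [0.1, -0.7, -2.3]
grip_width: 0.0251
t: 6.23
tcp_pos: [0.6101, -0.2261, 0.1396]
tool_rot: [0.74, 0.672, 0.0, -0.001]
contact_force: [-0.4, 1.9, -2.7]
grip_width: 0.0249
[ 0.61011554 -0.22606683  0.13958467] [ 7.40394287e-01  6.72171873e-01  1.47429337e-04 -1.11877433e-03] 0.024916817574178927
0.59 [257.9, 264.4, 11.1, 16.7] [[-0.0093 -0.0203  0.1348]
 [ 0.0062 -0.0142  0.1547]
 [ 0.0234 -0.0054  0.1793]]
1 [0.0265 0.0265 0.0266 0.027  0.027  0.0271 0.0273 0.0275 0.0278 0.0281
 0.0284 0.0295 0.0298 0.0304]
-1 [0.0221 0.0227 0.0237 0.0243 0.0248 0.0261 0.0265 0.0265 0.0272 0.0274
 0.0284 0.0286 0.0294 0.03  ]
```

View pics/h.png

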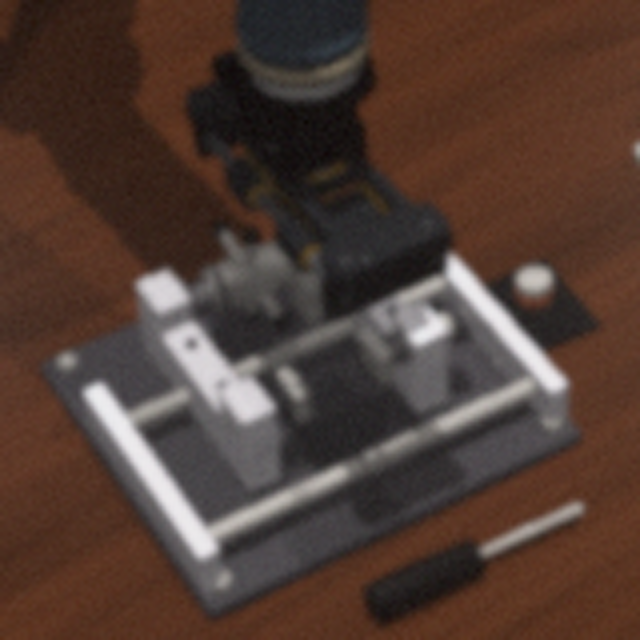

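```bash

python3 -m crank '[{"x":1,"y":0,"z":-20,"twist":0,"jaw":10},{"x":0,"y":0,"z":-22,"twist":0,"jaw":10},{"x":0,"y":0,"z":-15,"twist":0,"jaw":10},{"x":0,"y":0,"z":-10,"twist":0,"jaw":10},{"x":0,"y":0,"z":-6,"twist":0,"jaw":10},{"x":0,"y":0,"z":0,"twist":0,"jaw":10}]' 25
python3 -m crank '[{"x":0,"y":0,"z":-2,"twist":0,"jaw":10},{"x":0,"y":0,"z":0,"twist":0,"jaw":10}]' 25
python3 -m crank '[{"x":0,"y":0,"z":-1,"twist":0,"jaw":10},{"x":0,"y":0,"z":0,"twist":0,"jaw":10}]' 25
```

```text
t: 6.83
tcp_pos: [0.6111, -0.2258, 0.0664]
tool_rot: [0.74, 0.673, -0.0, -0.001]
contact_force: [0.2, -0.4, -2.2]
grip_width: 0.0249
t: 7.0
tcp_pos: [0.6123, -0.2267, 0.0663]
tool_rot: [0.74, 0.672, 0.0, 0.001]
contact_force: [1.0, -0.1, -2.0]
grip_width: 0.0249
t: 7.17
tcp_pos: [0.612, -0.2269, 0.0653]
tool_rot: [0.74, 0.672, 0.0, 0.001]
contact_force: [0.6, -0.3, -3.0]
grip_width: 0.0247
```

```bash

for i in 1; do python3 -m crank '[{"x":0,"y":0,"z":-1,"twist":0,"jaw":10},{"x":0,"y":0,"z":0,"twist":0,"jaw":10}]'
python3 -m crank '[{"x":0,"y":0,"z":-1,"twist":0,"jaw":10},{"x":0,"y":0,"z":0,"twist":0,"jaw":10}]'; done
```

```text
t: 7.33
tcp_pos: [0.6117, -0.2269, 0.0638]
tool_rot: [0.74, 0.672, 0.0, 0.0]
contact_force: [0.4, 0.4, -1.1]
grip_width: 0.0249
t: 7.5
tcp_pos: [0.6116, -0.2268, 0.0625]
tool_rot: [0.74, 0.672, 0.0, -0.0]
contact_force: [0.4, 0.7, -2.1]
grip_width: 0.0249
```

```bash

python3 -m crank '[{"x":0,"y":0,"z":-1,"twist":0,"jaw":10},{"x":0,"y":0,"z":0,"twist":0,"jaw":10}]'
python3 -m crank '[{"x":0,"y":0,"z":-0.5,"twist":0,"jaw":10},{"x":0,"y":0,"z":0,"twist":0,"jaw":10}]'
```

```text
t: 7.67
tcp_pos: [0.6117, -0.2268, 0.062]
tool_rot: [0.74, 0.672, -0.0, 0.0]
contact_force: [-1.2, 0.3, 0.2]
grip_width: 0.0248
t: 7.83
tcp_pos: [0.6117, -0.2268, 0.062]
tool_rot: [0.74, 0.672, -0.0, 0.0]
contact_force: [-3.4, 0.9, 5.1]
grip_width: 0.0247
```

Contact felt at TCP 62 mm, as predicted. Release and rise, then check.

```bash

python3 -m crank '[{"x":0,"y":0,"z":0,"twist":0,"jaw":35},{"x":0,"y":0,"z":0,"twist":0,"jaw":48},{"x":0,"y":0,"z":0,"twist":0,"jaw":48},{"x":0,"y":0,"z":0,"twist":0,"jaw":48},{"x":0,"y":0,"z":15,"twist":0,"jaw":48},{"x":0,"y":0,"z":30,"twist":0,"jaw":48},{"x":0,"y":0,"z":40,"twist":0,"jaw":48},{"x":-20,"y":0,"z":20,"twist":-0.12,"jaw":48}]'
python3 -m crank '[{"x":-35,"y":0,"z":0,"twist":-0.12,"jaw":48},{"x":-35,"y":0,"z":0,"twist":-0.12,"jaw":30},{"x":-35,"y":0,"z":0,"twist":-0.12,"jaw":10},{"x":-35,"y":0,"z":0,"twist":-0.12,"jaw":0},{"x":-10,"y":3,"z":0,"twist":-0.12,"jaw":0},{"x":0,"y":3,"z":0,"twist":-0.12,"jaw":0},{"x":0,"y":3,"z":0,"twist":-0.12,"jaw":0},{"x":0,"y":3,"z":0,"twist":-0.12,"jaw":0}]'
python3 - <<'E'
from h import *
s=bot.state(); print(s["tcp_pos"],s["tool_rot"],s["grip_width"])
c=bot.camera("scene"); f=c["frame"]; save("i.png",cv2.resize(f[200:350,180:340],(640,600),interpolation=cv2.INTER_CUBIC))
p=np.load("stage.npy");C,S=np.cos(p[2]),np.sin(p[2])
for r in bot.trace("block",c)[:1]:
    P,u,v=world(c,r["mask"]); d=P[:,:2]-p[:2]; L=np.c_[d[:,0]*C+d[:,1]*S,-d[:,0]*S+d[:,1]*C,P[:,2]]
    print(r["p"],r["extent"],np.percentile(L,[3,50,97],axis=0).round(4))
E
```

```text
t: 8.5
tcp_pos: [0.5967, -0.2258, 0.1714]
tool_rot: [0.779, 0.627, 0.004, 0.003]
contact_force: [0.8, -0.7, 1.8]
grip_width: 0.0478
t: 9.17
tcp_pos: [0.4418, -0.2147, 0.1674]
tool_rot: [0.981, 0.193, 0.001, 0.001]
contact_force: [0.2, 0.3, 0.8]
grip_width: 0.0088
[ 0.44177082 -0.2146585   0.16741927] [9.81164601e-01 1.93170897e-01 7.48181385e-04 6.85849392e-04] 0.0087519590933045
0.65 [263.5, 282.9, 23.6, 18.5] [[-0.0098 -0.0168  0.0585]
 [ 0.0107  0.0019  0.0813]
 [ 0.0161  0.0222  0.0882]]
```

View pics/i.png

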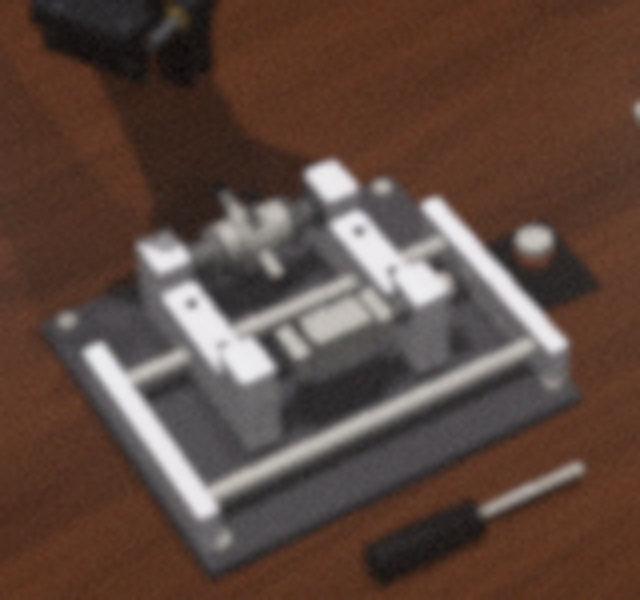

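Block is standing square at (335,320) between the anvils, and the top spoke leans slightly towards the bed. Now I twist, close the fingers and come down behind the top ball.

```bash

python3 -m crank '[{"x":10,"y":1,"z":-10,"twist":-0.12,"jaw":0},{"x":10,"y":1,"z":-15,"twist":-0.12,"jaw":0},{"x":5,"y":0,"z":-20,"twist":-0.12,"jaw":0},{"x":0,"y":0,"z":-15,"twist":-0.12,"jaw":0},{"x":0,"y":0,"z":-6,"twist":0,"jaw":0},{"x":0,"y":0,"z":0,"twist":0,"jaw":0}]' 20
python3 -m crank '[{"x":5,"y":-0.5,"z":0,"twist":0,"jaw":0},{"x":5,"y":-0.5,"z":0,"twist":0,"jaw":0},{"x":4,"y":-0.4,"z":0,"twist":0,"jaw":0}]' 20
python3 -m crank '[{"x":4,"y":-0.4,"z":0,"twist":0,"jaw":0},{"x":4,"y":-0.4,"z":0,"twist":0,"jaw":0}]' 20
python3 -m crank '[{"x":4,"y":-0.4,"z":0,"twist":0,"jaw":0},{"x":4,"y":-0.4,"z":-1,"twist":0,"jaw":0}]' 20
```

```text
t: 9.77
tcp_pos: [0.4659, -0.2123, 0.0991]
tool_rot: [0.999, -0.04, -0.001, -0.001]
contact_force: [-0.4, -0.3, -0.2]
grip_width: 0.0005
t: 10.02
tcp_pos: [0.4822, -0.2147, 0.1014]
tool_rot: [0.999, -0.042, 0.001, 0.0]
contact_force: [-1.1, -0.4, 0.5]
grip_width: -0.0
t: 10.18
tcp_pos: [0.4895, -0.2152, 0.1007]
tool_rot: [0.999, -0.042, 0.001, 0.0]
contact_force: [-0.3, -0.2, -0.1]
grip_width: 0.0003
t: 10.35
tcp_pos: [0.4943, -0.2156, 0.099]
tool_rot: [0.999, -0.043, -0.003, -0.0]
contact_force: [-7.4, 1.7, 7.0]
grip_width: 0.0006
```

```bash

python3 -m crank '[{"x":4,"y":-0.4,"z":0,"twist":0,"jaw":0},{"x":4,"y":-0.4,"z":-1,"twist":0,"jaw":0}]'
python3 -m crank '[{"x":4,"y":-0.4,"z":-2,"twist":0,"jaw":0},{"x":4,"y":-0.4,"z":-2,"twist":0,"jaw":0}]'
```

```text
t: 10.52
tcp_pos: [0.501, -0.2162, 0.0974]
tool_rot: [0.999, -0.043, -0.004, -0.0]
contact_force: [-6.7, 1.1, 3.5]
grip_width: 0.0008
t: 10.68
tcp_pos: [0.5091, -0.2171, 0.0933]
tool_rot: [0.999, -0.043, -0.004, -0.0]
contact_force: [-7.7, 1.0, 4.1]
grip_width: 0.0007
```

```bash

python3 -m crank '[{"x":3.5,"y":-0.4,"z":-2,"twist":0,"jaw":0},{"x":3.5,"y":-0.4,"z":-2,"twist":0,"jaw":0},{"x":2,"y":-0.2,"z":-2,"twist":0,"jaw":0}]'
python3 - <<'E'
from h import *
c=bot.camera("scene"); f=c["frame"]; save("j.png",cv2.resize(f[200:350,180:340],(640,600),interpolation=cv2.INTER_CUBIC))
E
```

```text
t: 10.93
tcp_pos: [0.5171, -0.2179, 0.0868]
tool_rot: [0.999, -0.043, -0.006, -0.001]
contact_force: [-9.9, 1.0, 3.2]
grip_width: 0.0004
```

View pics/j.png

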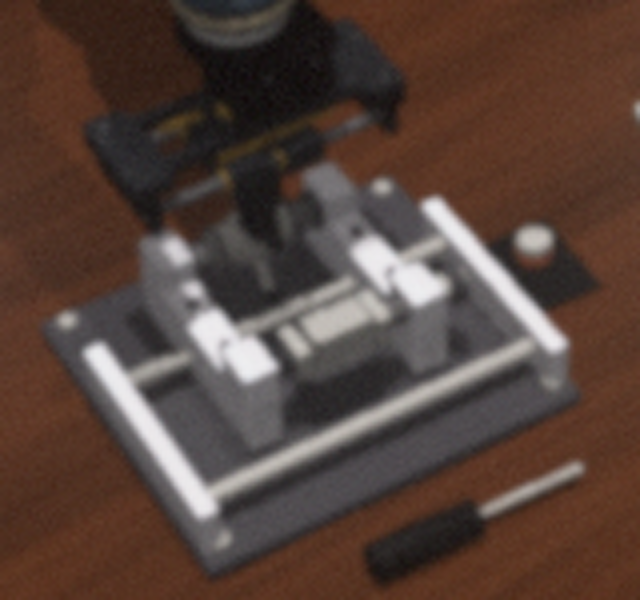

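Spoke pushed to about 55° past the top (ball hidden behind fingertip near (270,270)), crossheads drawing in, block still square. Now the next spoke.

```bash

python3 -m crank '[{"x":-3,"y":0.3,"z":15,"twist":0,"jaw":0},{"x":0,"y":0,"z":24,"twist":0,"jaw":0},{"x":-25,"y":2.5,"z":0,"twist":0,"jaw":0},{"x":-30,"y":3,"z":0,"twist":0,"jaw":0},{"x":-14,"y":1.4,"z":-10,"twist":0,"jaw":0},{"x":0,"y":0,"z":-18,"twist":0,"jaw":0},{"x":0,"y":0,"z":-4,"twist":0,"jaw":0},{"x":0,"y":0,"z":0,"twist":0,"jaw":0}]'
python3 -m crank '[{"x":4,"y":-0.4,"z":0,"twist":0,"jaw":0},{"x":4,"y":-0.4,"z":0,"twist":0,"jaw":0},{"x":4,"y":-0.4,"z":1,"twist":0,"jaw":0}]'
python3 -m crank '[{"x":4,"y":-0.4,"z":1.5,"twist":0,"jaw":0},{"x":4,"y":-0.4,"z":1.5,"twist":0,"jaw":0},{"x":4,"y":-0.4,"z":1,"twist":0,"jaw":0}]'
```

```text
t: 11.65
tcp_pos: [0.4493, -0.2109, 0.0943]
tool_rot: [0.999, -0.042, -0.001, -0.0]
contact_force: [-0.6, 0.8, 0.3]
grip_width: 0.0004
t: 11.9
tcp_pos: [0.4617, -0.2123, 0.0963]
tool_rot: [0.999, -0.042, -0.001, -0.0]
contact_force: [-6.6, 0.4, -0.8]
grip_width: 0.0002
t: 12.15
tcp_pos: [0.4685, -0.2129, 0.0994]
tool_rot: [0.999, -0.043, -0.007, -0.001]
contact_force: [-12.6, 1.7, 9.6]
grip_width: 0.0007
```

```bash
cat > m.py <<'E'
# moment about the sleeve axis from the current force, ball assumed 15.5 mm ahead of TCP
from h import *
s=bot.state(); F=s["contact_force"]; p=np.load("stage.npy")
e=np.array([np.cos(-.097),np.sin(-.097)]); d=(s["tcp_pos"][:2]-[.612,-.2265])@e+.115+.0155
z=np.sqrt(max(.043**2-d*d,0)); fx=F[:2]@e
print("d %.1f th %.0f fx %.1f fz %.1f M %.3f tip-ball %.1f"%(d*1e3,np.degrees(np.arcsin(np.clip(d/.043,-1,1))),fx,F[2],-fx*z+F[2]*(d-.006),(s["tcp_pos"][2]-.066-z)*1e3))
E
R='python3 m.py'
python3 -m crank '[{"x":4,"y":-0.4,"z":0.7,"twist":0,"jaw":0},{"x":4,"y":-0.4,"z":0.7,"twist":0,"jaw":0}]' |head -1; $R
python3 -m crank '[{"x":4,"y":-0.4,"z":0,"twist":0,"jaw":0},{"x":4,"y":-0.4,"z":0,"twist":0,"jaw":0}]'|head -1; $R
python3 -m crank '[{"x":4,"y":-0.4,"z":-0.5,"twist":0,"jaw":0},{"x":4,"y":-0.4,"z":-1,"twist":0,"jaw":0}]'|head -1; $R
python3 -m crank '[{"x":4,"y":-0.4,"z":-1.5,"twist":0,"jaw":0},{"x":4,"y":-0.4,"z":-1.5,"twist":0,"jaw":0}]'|head -1; $R
```

```text
t: 12.32
d -3.9 th -5 fx -8.1 fz 7.4 M 0.275 tip-ball -7.5
t: 12.48
d 5.4 th 7 fx -7.6 fz 4.8 M 0.323 tip-ball -7.0
t: 12.65
d 13.9 th 19 fx -5.6 fz 6.2 M 0.276 tip-ball -6.4
t: 12.82
d 22.2 th 31 fx -6.5 fz 5.3 M 0.324 tip-ball -5.5
```

```bash
R='python3 m.py'
python3 -m crank '[{"x":3,"y":-0.3,"z":-2,"twist":0,"jaw":0},{"x":3,"y":-0.3,"z":-2.5,"twist":0,"jaw":0}]' |head -1; $R
python3 -m crank '[{"x":3,"y":-0.3,"z":-3,"twist":0,"jaw":0},{"x":3,"y":-0.3,"z":-3,"twist":0,"jaw":0}]'|head -1; $R
python3 - <<'E'
from h import *
p=np.load("stage.npy");C,S=np.cos(p[2]),np.sin(p[2])
c=bot.camera("scene")
P,u,v=world(c);d=P[:,:2]-p[:2]; L=np.c_[d[:,0]*C+d[:,1]*S,-d[:,0]*S+d[:,1]*C,P[:,2]]
m=(P[:,2]>.078)&(P[:,2]<.09)&(abs(L[:,0])<.014)&(abs(L[:,1])<.06)
print(np.histogram(L[m][:,1]*1e3,bins=np.arange(-60,61,4)))
save("k.png",cv2.resize(c["frame"][200:350,180:340],(640,600),interpolation=cv2.INTER_CUBIC))
E
```

```text
t: 12.98
d 28.8 th 42 fx -5.3 fz 7.2 M 0.336 tip-ball -4.9
t: 13.15
d 34.9 th 54 fx -5.9 fz 6.2 M 0.329 tip-ball -4.0
(array([16, 10, 13, 13,  5,  7,  6,  5, 14, 10, 14, 13, 15, 13, 11,  9, 12,
       13, 12, 13,  9, 12,  8,  8,  5,  3,  8, 13,  9, 16]), array([-60, -56, -52, -48, -44, -40, -36, -32, -28, -24, -20, -16, -12,
        -8,  -4,   0,   4,   8,  12,  16,  20,  24,  28,  32,  36,  40,
        44,  48,  52,  56,  60]))
```

View pics/k.png

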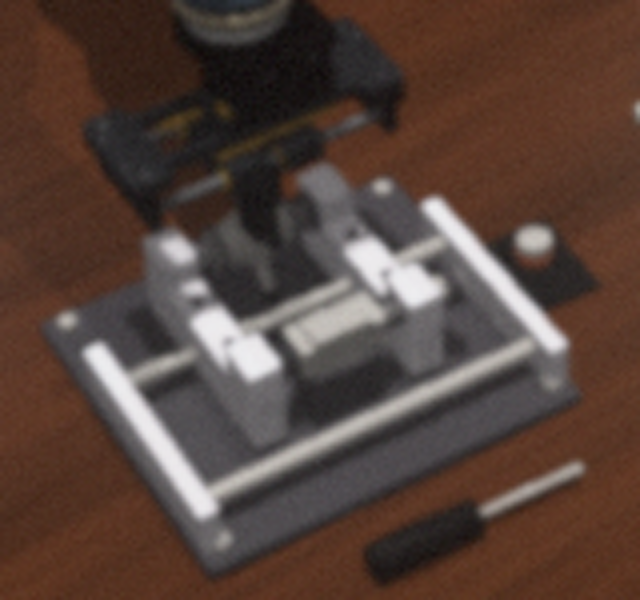

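The anvils are nearly at the block now (only a thin gap at (305,345)), so the third spoke goes in finer steps.

```bash
R='python3 m.py'
python3 -m crank '[{"x":-3,"y":0.3,"z":15,"twist":0,"jaw":0},{"x":0,"y":0,"z":24,"twist":0,"jaw":0},{"x":-25,"y":2.5,"z":0,"twist":0,"jaw":0},{"x":-30,"y":3,"z":0,"twist":0,"jaw":0},{"x":-12,"y":1.2,"z":-10,"twist":0,"jaw":0},{"x":0,"y":0,"z":-18,"twist":0,"jaw":0},{"x":0,"y":0,"z":-4,"twist":0,"jaw":0},{"x":0,"y":0,"z":0,"twist":0,"jaw":0}]'; $R
python3 -m crank '[{"x":4,"y":-0.4,"z":0,"twist":0,"jaw":0},{"x":4,"y":-0.4,"z":1.5,"twist":0,"jaw":0}]' |head -1;$R
python3 -m crank '[{"x":2,"y":-0.2,"z":1.5,"twist":0,"jaw":0},{"x":2,"y":-0.2,"z":1.5,"twist":0,"jaw":0}]'|head -1; $R
python3 -m crank '[{"x":2,"y":-0.2,"z":1,"twist":0,"jaw":0},{"x":2,"y":-0.2,"z":1,"twist":0,"jaw":0}]'|head -1; $R
```

```text
t: 13.87
tcp_pos: [0.4479, -0.2108, 0.0931]
tool_rot: [0.999, -0.042, -0.0, -0.0]
contact_force: [-0.8, -0.4, -0.4]
grip_width: 0.0006
d -34.3 th -53 fx -0.7 fz -0.4 M 0.037 tip-ball 1.2
t: 14.03
d -25.0 th -36 fx 0.2 fz -1.1 M 0.024 tip-ball -5.3
t: 14.2
d -21.2 th -30 fx -0.3 fz -1.5 M 0.055 tip-ball -4.7
t: 14.37
d -20.8 th -29 fx -5.3 fz -3.6 M 0.296 tip-ball -4.4
```

```bash
R='python3 m.py'
python3 -m crank '[{"x":2,"y":-0.2,"z":0.6,"twist":0,"jaw":0},{"x":2,"y":-0.2,"z":0.6,"twist":0,"jaw":0}]' |head -1;$R
python3 -m crank '[{"x":2,"y":-0.2,"z":0.5,"twist":0,"jaw":0},{"x":2,"y":-0.2,"z":0.5,"twist":0,"jaw":0}]'|head -1; $R
python3 -m crank '[{"x":2,"y":-0.2,"z":0.4,"twist":0,"jaw":0},{"x":2,"y":-0.2,"z":0.4,"twist":0,"jaw":0}]'|head -1; $R
python3 -m crank '[{"x":2,"y":-0.2,"z":0.2,"twist":0,"jaw":0},{"x":2,"y":-0.2,"z":0.2,"twist":0,"jaw":0}]'|head -1; $R
```

```text
t: 14.53
d -19.1 th -26 fx -10.5 fz 3.5 M 0.317 tip-ball -4.6
t: 14.7
d -16.4 th -22 fx -13.6 fz 10.4 M 0.309 tip-ball -4.4
t: 14.87
d -12.5 th -17 fx -13.6 fz 11.9 M 0.339 tip-ball -4.7
t: 15.03
d -8.2 th -11 fx -13.6 fz 9.8 M 0.434 tip-ball -5.3
```

```bash
R='python3 m.py'
python3 -m crank '[{"x":1,"y":-0.1,"z":0,"twist":0,"jaw":0}]' |head -1;$R
python3 -m crank '[{"x":1,"y":-0.1,"z":0,"twist":0,"jaw":0}]' |head -1;$R
python3 -m crank '[{"x":1,"y":-0.1,"z":0,"twist":0,"jaw":0}]' |head -1;$R
python3 -m crank '[{"x":1,"y":-0.1,"z":0,"twist":0,"jaw":0}]' |head -1;$R
```

```text
t: 15.12
d -6.8 th -9 fx -13.9 fz 9.2 M 0.474 tip-ball -5.4
t: 15.2
d -6.0 th -8 fx -14.3 fz 10.1 M 0.487 tip-ball -5.6
t: 15.28
d -5.1 th -7 fx -13.7 fz 10.6 M 0.469 tip-ball -5.8
t: 15.37
d -4.1 th -5 fx -13.8 fz 9.4 M 0.498 tip-ball -5.8
```

Moment averages about 0.48 N m (11 N). It climbed over about 17° from bearing, which independently gives about 0.45, so I stop, withdraw and check.

```bash

python3 -m crank '[{"x":-4,"y":0.4,"z":0,"twist":0,"jaw":0},{"x":-8,"y":0.8,"z":0,"twist":0,"jaw":0},{"x":-12,"y":1.2,"z":5,"twist":0,"jaw":0},{"x":-10,"y":1,"z":25,"twist":0,"jaw":0},{"x":-20,"y":2,"z":35,"twist":0,"jaw":0},{"x":-20,"y":0,"z":20,"twist":0,"jaw":0},{"x":0,"y":0,"z":0,"twist":0,"jaw":0},{"x":0,"y":0,"z":0,"twist":0,"jaw":0}]'
python3 - <<'E'
from h import *
p=np.load("stage.npy");C,S=np.cos(p[2]),np.sin(p[2])
T=bot.camera("top"); c=bot.camera("scene")
def loc(P): d=P[:,:2]-p[:2]; return np.c_[d[:,0]*C+d[:,1]*S,-d[:,0]*S+d[:,1]*C,P[:,2]]
for n,k in(("top",T),("scene",c)):
    L=loc(world(k)[0])
    m=(abs(L[:,1])<.008)&(abs(L[:,0]+.115)<.06)&(L[:,2]>.094)&(L[:,2]<.125); print(n,"top ball",m.sum(),(np.median(L[m],0)*1e3).round(1))
    for r in bot.trace("block",k)[:1]:
        B=loc(world(k,r["mask"])[0]); B=B[(B[:,2]>.078)&(B[:,2]<.092)]; print(n,"block",r["p"],len(B),(B.mean(0)*1e3).round(1),cv2.minAreaRect((B[:,:2]*1e3).astype(np.float32)))
save("l.png",np.hstack([cv2.resize(c["frame"][215:335,190:320],(400,369),interpolation=cv2.INTER_CUBIC),cv2.resize(T["frame"][215:325,345:464],(400,369),interpolation=cv2.INTER_CUBIC)]))
E
```

```text
t: 16.03
tcp_pos: [0.4097, -0.2099, 0.19]
tool_rot: [0.999, -0.043, 0.002, 0.001]
contact_force: [-0.6, -0.1, -0.2]
grip_width: 0.0002
top top ball 17 [-120.5    1.7  114.1]
top block 0.55 166 [-2.6  0.7 85.7] ((-2.0070276260375977, 0.1511077880859375), (26.060575485229492, 44.15789794921875), 2.3853726387023926)
scene top ball 24 [-114.3    1.6  109.3]
scene block 0.75 139 [ 3.6  2.7 83.6] ((3.0645341873168945, 2.6977901458740234), (40.98807144165039, 33.41823959350586), 87.30665588378906)
```

View pics/l.png

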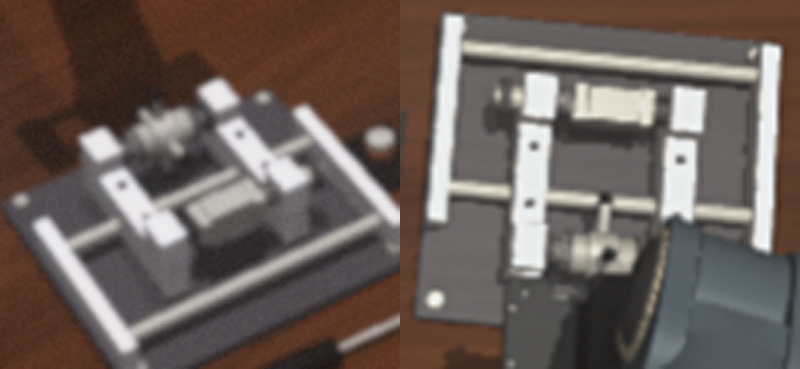

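```bash
python3 -c "
from rig import bot
print(bot.close_job())"
```

```text
the job is handed in; nothing more can be done
None
```

I put the block on the bed between the anvils, let it go, and tightened the turnbuckle until both anvils bore on it. The job was handed in at about 16 s of robot time.

- **Placing:** the block touched the bed with the tool at 62 mm, as predicted, and stood square after release.
- **Tightening:** three spokes were pushed over the top, one after another. Turning was free at about 0.28–0.34 N m. After both anvils bore, the last readings were 0.47–0.50 N m, about 11 N square on the ball. The angle turned since bearing gives about 0.45 N m. Both values are inside the 25–75 N grip window.
- **Last pictures:** the block is upright between the anvils with both faces against it, within about 4 mm of the bed's centre. The top spoke is near vertical, roughly where I let go of it, and the tool is clear with about zero force.

**Doubts and disagreements:**
- The raw push read 13.8 N along the stage and 9–10 N upward because of rubbing on the ball. The 11 N figure is corrected for that, and if the contact was not where I assumed, the moment could have been up to 0.55 N m, close to the 0.56 limit.
- The two cameras disagree by about 6 mm in x on both the block's centre and the top ball.
- I did not push again to confirm the load, and I did not measure the bystanders again; none of the moves came near them.

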